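# Gauge the filler's dose adjuster

## Task

Take the steel ring gauge from its stand and screw it clockwise down the brass stud of the dose adjuster until you feel it come up snug against the red stop ring, without forcing it. Then count half a turn back off and leave the gauge there on the stud; do not disturb the stop ring or the scoop, jar and carton.

Things in the scene. Friction and masses are not known exactly. Their poses are not given: they have to be found in the camera images.
- gauge_center (a point): Knurled steel ring gauge, 58 mm across, 24 mm high, bore 34 mm, 0.22 to 0.34 kg; point at its centre, half-way up, z up its axis. It stands loose, right way up for the stud, on a round white stand (top 44 mm across, 40 mm above the table). Its thread is three short pins in the bore, 120 degrees apart, 6 mm above its underside, reaching in to 12.4 mm from the axis.
- gauge: The same ring gauge; origin at the centre of its underside.
- stud_tip (a point): Top of the fixed upright brass stud, on its axis, 119 mm above the table. Core 22 mm in diameter, conical nose in the top 10 mm. It stands on a blue block 90 x 90 mm (top 45 mm above the table) on a steel base 150 x 130 x 12 mm.
- thread_start (a point): Top end of the stud's thread, on the axis, 17 mm below the tip. Right-handed, three starts (angle unknown), 31 mm over the crests, lead 24 mm per turn, axial play about 2 mm. Set over the nose, the gauge rests on the starts with its underside about 4 mm below this point, or drops up to 8 mm farther between them. Clockwise from above it goes down, meeting the stop ring after 0.6 to 1.7 turns.
- stop_ring: Red stop ring with a black rubber face on the stud, 48 mm across, 8 mm high, origin at the centre of its underside, z up. Clamped at a height that differs each time (underside 59 to 67 mm above the table). The gauge's underside meets its top. Snug is 8 to 30 N on it; further turning loads it fast, and more forces it.
- scoop_center (a point): Red scoop lying on the table, about 210 x 75 x 45 mm; leave alone.
- jar_center (a point): Jar with yellow lid, 72 mm in diameter, 110 mm high, centre; leave alone.
- carton_center (a point): Carton 90 x 130 x 90 mm, centre; leave alone.

How it is judged:
On the way:
1. the gauge is screwed down snug against the stop ring (pressing on it with more than 8 N) (contact force between gauge and stop_ring above 8 N and horizontal distance between gauge and stop_ring below 0.004 m and z of gauge in the frame of stop_ring below 0.0095 m), for 0.2 s.
At the end, for the whole second after the job is handed in: The gauge rests level on the stud's thread (within 4 mm of its axis), released and still, half a turn back from snug: its underside 6.5 to 13.5 mm above the top of the stop ring (half a turn less the play is about 10 mm) (z of gauge in the frame of stop_ring between 0.0145 and 0.0215 m and horizontal distance between gauge and stop_ring below 0.004 m and angle between gauge's own z axis and vertical below 0.12 rad and linear speed of gauge below 0.01 m/s); the robot touches nothing.
It fails at once if the gauge is forced against the stop ring (over 30 N) (contact force between gauge and stop_ring above 30 N).
It fails at once if the stop ring is shifted by more than 2 mm (distance of stop_ring from where it was at the start of the episode above 0.002 m).
It fails at once if scoop, jar or carton is moved by more than 20 mm (distance of any of scoop_center, jar_center, carton_center from where it was at the start of the episode above 0.02 m).
It also fails if it takes over 72 s, if anything falls off the work surface, if the arm or the gripper's body presses on something with over 40 N, if the wrist force passes 120 N, or if a joint passes its speed limit or range.

## Robot

A 6-joint arm with a two-finger parallel gripper is mounted at the origin on the work surface. World frame = base frame: x ahead of the robot, y to its left, z up, the work surface at z = 0. Lengths are in m, angles in rad, forces in N, time in s.
With the tool pointing down it reaches from about 0.25 to 0.725 m from the base axis. Payload 4 kg.
Tool frame: the origin (TCP) lies on the centre line of the jaws, within the pads' length; the fingertips stand 17 mm ahead of it and the grasp point (between the pads) lies 2 mm behind it; z points along the fingers, y is the line along which they close (so a half turn about z gives the same grasp; the last joint's range is limited). The gripper opens to 85 mm and grips with 20 to 120 N. Pads are 22 mm wide; open, the fingers measure 114 mm over their backs; the gripper's body (76 mm by 85 mm) begins 54 mm behind the grasp point. The pads swing forward as they close: fully open they stand 13 mm farther back than shut.
Start: joints at [1.272, 0.241, 0.005, 1.335, 0, 1.571], TCP at [0.147, 0.478, 0.209] pointing down, gripper open.
Joint ranges: [-2.72, 2.72], [-1.05, 1.87], [-1.09, 1.28], [-1.99, 2.15], [-1.42, 1.44], [-3.14, 3.14]. Speed limits (rad/s): [2.79, 2.79, 3.14, 3.14, 3.14, 3.14].

## Interface

Orientations are given as a unit quaternion [x, y, z, w].
In Python, from workcell import bot, camera, get_calibration gives the robot as it stands.
- The arm moves only by the tool apply_moves, never from a script. Its argument "steps" is a list of rows, each a list of 3 entries, a list of its own where there are three numbers: the shift along the tool's x, y, z as a fraction of full scale, then the turn, a rotation vector about the tool's x, y, z as a fraction of full scale, then the opening, from 0 (shut) to 1 (fully open). A call has exactly 8 rows; each row shifts and turns the commanded pose from where the row before left it, along the tool's axes as they then stand; what a row does not reach is not made up. Full scale, the value 1, is 20 cm for a shift and pi rad for a turn. A row lasts 1/12 s, in which the tool goes at most 41.7 mm and 7.16 degrees, less where a joint would pass 70% of its speed; a pose out of reach is approached as far as the arm can. A call with a number of a shift or a turn outside -1 to 1 is refused whole. A call with a gripper value outside its range is refused whole. The fingers move at their own pace and stop on an object; the grip force is fixed at half the most. Time passes only in rows, so rows that do not move let the fingers close, or fill a call up. It gives the time, the measured TCP pose, the force, the opening and the grip force at its end, in the units of the state.
- bot.get_obs(): the state, without advancing time (a new reading comes with each control period).
- camera(name): name is "scene" or "side" or "wrist"; returns (picture, depth): 420x560x3 uint8, red, green, blue; 420x560 float32, m along the optical axis (not along the pixel's ray), 0 where there is no reading.
- get_calibration(name): a dict with "fov_y" (degrees; the focal length in pixels is half the picture's height over the tangent of half this angle, whatever the lens; pixels are square), "cx", "cy" (the principal point, pixels), "dist_coeffs" ([k1, k2, p1, p2, k3] as OpenCV has them; the pictures are not rectified), "rvec" (rotation vector, rad) and "tvec" (3), from world to camera coordinates, as OpenCV has them. Camera axes: x right, y down, z forward; pixel columns grow to the right and rows downward; lengths in m; the calibration is good to about 2 mm. A picture is of the moment at which its call begins: read the wrist's pose just before it. get_calibration takes no time and is no camera call; for the wrist camera it gives the pose at the moment of the call.
- bot.job_done(): hands the job in; it is judged then, once.
The state is a dict: "clock": time; "joint_pos": joint angles; "joint_vel": joint speeds; "tau": joint torques, N m; "eef_pos": TCP position; "tool_rot": TCP orientation; "ft_force": force on the tool from outside, world axes, zero at the start; "ft_torque": the same for the moment, N m; "grip_width": finger opening in m; "grasp_force": force on a finger pad.
Only numpy, scipy, OpenCV 4.12 (cv2) and the standard library are available. Lean on these libraries where they do the work, as an engineer would, in place of code of your own. Each camera call takes 0.05 s, during which the arm holds its last target. There are 200 camera calls.

## Working session

There is one attempt and no reset: what is moved stays moved. The work goes in short steps, Python scripts to look and compute and a tool call to move; the robot and the scene stay as the last step left them, time stands still between calls to the robot, and variables do not carry over. Pictures are saved under pics/ and viewed, at most 10 in all, crops included, and the job is handed in when it is done.

Besides the shell and the picture viewer there is one more tool, called after ">>>" as name(argument=value, ...) on one line, values as JSON. apply_moves: Moves the arm, as the interface text tells. Its arguments: {"type":"object","properties":{"steps":{"type":"array"}},"required":["steps"]}

```bash
mkdir -p pics; ls; cat > h.py <<'E'
import numpy as np, cv2
from workcell import bot, camera, get_calibration
from scipy.spatial.transform import Rotation as R
def shot(n,save=None):
    c=get_calibration(n); im,d=camera(n)
    if save: cv2.imwrite('pics/'+save,im[:,:,::-1])
    return c,im,d
def cam(c):
    f=210/np.tan(np.radians(c['fov_y'])/2)
    K=np.array([[f,0,c['cx']],[0,f,c['cy']],[0,0,1]])
    Rm=cv2.Rodrigues(np.array(c['rvec'],float))[0]; t=np.array(c['tvec'],float).ravel()
    return K,np.array(c['dist_coeffs'],float),Rm,t
def rays(c,uv):
    K,D,Rm,t=cam(c)
    p=cv2.undistortPoints(np.array(uv,float).reshape(-1,1,2),K,D)[:,0]
    return -Rm.T@t, np.c_[p,np.ones(len(p))]@Rm
def onplane(c,uv,z):
    o,r=rays(c,uv); return o+r*((z-o[2])/r[:,2])[:,None]
def cloud(c,d):
    v,u=np.nonzero(d>0); o,r=rays(c,np.c_[u,v]); return np.c_[u,v],o+r*d[v,u][:,None]
E
python3 - <<'E'
from h import *
o=bot.get_obs(); print({k:np.round(v,3) for k,v in o.items()})
ims=[]
for n in('scene','side'):
    c,im,d=shot(n,n+'0.png'); np.savez(n+'0',im=im,d=d); print(n,c)
    ims.append(im)
E
```

```text
pics
{'clock': np.float64(0.0), 'joint_pos': array([ 1.272,  0.241,  0.004,  1.335, -0.   ,  1.571]), 'joint_vel': array([ 0.001, -0.001, -0.001,  0.   , -0.   , -0.001]), 'tau': array([-1.0000e-03, -3.7232e+01,  2.5241e+01,  1.7000e-02,  0.0000e+00,
       -0.0000e+00]), 'eef_pos': array([0.147, 0.477, 0.208]), 'tool_rot': array([ 0.149,  0.989, -0.001, -0.   ]), 'ft_force': array([0.859, 0.034, 1.319]), 'ft_torque': array([-0.027,  0.018, -0.021]), 'grasp_force': np.float64(0.0), 'grip_width': np.float64(0.085)}
scene {'fov_y': 54.525119964278524, 'cx': 279.5214827039309, 'cy': 212.0124214993794, 'dist_coeffs': array([-0.11164402,  0.        ,  0.        ,  0.        ,  0.        ]), 'rvec': array([ 1.81377255,  1.22039296, -0.66742599]), 'tvec': array([-0.20974027, -0.16859242,  1.69886467])}
side {'fov_y': 50.998770313093374, 'cx': 282.28897944261035, 'cy': 206.2655774527449, 'dist_coeffs': array([0.02889684, 0.        , 0.        , 0.        , 0.        ]), 'rvec': array([ 2.08341402, -0.27934592,  0.16274409]), 'tvec': array([-0.5558448 ,  0.18547047,  0.97363615])}
```

View pics/scene0.png

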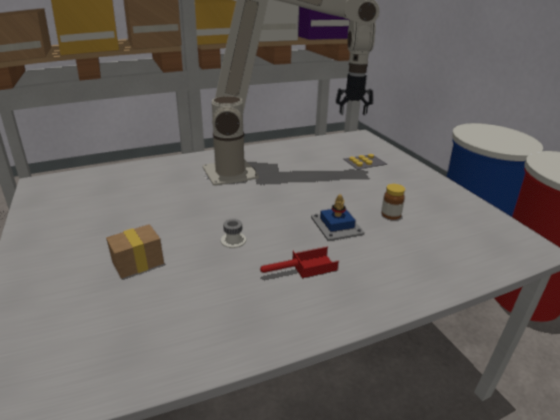

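View pics/side0.png

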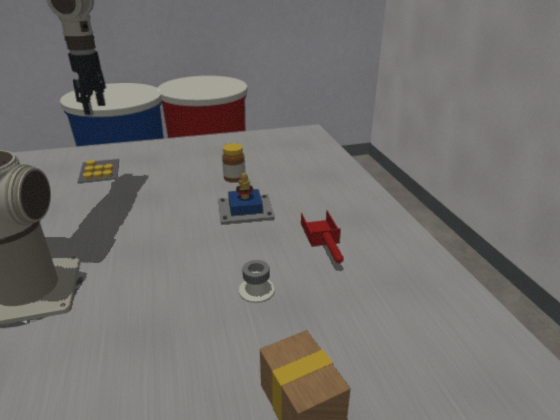

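The scene view shows the gauge at about (233,227) and the stud tip at about (339,198). In the side view the gauge top is at about (256,267) and the stud tip at about (244,174).

```bash
python3 - <<'E'
from h import *
for n,g,s in(('scene',(233,223),(339.5,198)),('side',(256.5,267),(244,174))):
    c=get_calibration(n); d=np.load(n+'0.npz')['d']
    print(n,onplane(c,[g],.064).round(4),onplane(c,[s],.119).round(4))
    uv,P=cloud(c,d)
    for (u0,v0),lo,hi,r in((g,.045,.07,30),(s,.07,.13,25)):
        m=(abs(uv[:,0]-u0)<r)&(abs(uv[:,1]-v0)<r)&(P[:,2]>lo)&(P[:,2]<hi)
        Q=P[m]; print(m.sum(),Q.min(0).round(3),Q.max(0).round(3),np.median(Q,0).round(3), ((Q.min(0)+Q.max(0))/2).round(3))
E
```

```text
scene [[ 0.4843 -0.1309  0.064 ]] [[0.5474 0.1993 0.119 ]]
226 [ 0.454 -0.162  0.045] [ 0.514 -0.105  0.068] [ 0.494 -0.136  0.06 ] [ 0.484 -0.133  0.056]
152 [0.506 0.189 0.07 ] [0.552 0.233 0.116] [0.535 0.207 0.087] [0.529 0.211 0.093]
side [[ 0.4832 -0.1308  0.064 ]] [[0.5248 0.2103 0.119 ]]
528 [ 0.452 -0.165  0.045] [ 0.509 -0.104  0.069] [ 0.48  -0.144  0.062] [ 0.481 -0.134  0.057]
505 [0.494 0.187 0.07 ] [0.564 0.44  0.121] [0.523 0.394 0.087] [0.529 0.314 0.095]
```

>>> apply_moves(steps=[[[-0.104, -0.1006, 0], [0, 0, 0], 1], [[-0.104, -0.1006, 0], [0, 0, 0], 1], [[-0.104, -0.1006, 0], [0, 0, 0], 1], [[-0.104, -0.1006, 0], [0, 0, 0], 1], [[-0.104, -0.1006, 0], [0, 0, 0], 1], [[-0.104, -0.1006, 0], [0, 0, 0], 1], [[-0.104, -0.1006, 0], [0, 0, 0], 1], [[-0.104, -0.1006, 0], [0, 0, 0], 1]])

```text
clock: 0.77
eef_pos: [0.2589, 0.2735, 0.2084]
tool_rot: [0.149, 0.989, -0.0, -0.0]
ft_force: [1.0, 0.8, -0.7]
grip_width: 0.0854
grasp_force: 0.0
```

>>> apply_moves(steps=[[[-0.104, -0.1006, 0], [0, 0, 0], 1], [[-0.104, -0.1006, 0], [0, 0, 0], 1], [[-0.104, -0.1006, 0], [0, 0, 0], 1], [[-0.104, -0.1006, 0], [0, 0, 0], 1], [[-0.104, -0.1006, 0], [0, 0, 0], 1], [[-0.104, -0.1006, 0], [0, 0, 0], 1], [[-0.104, -0.1006, 0], [0, 0, 0], 1], [[-0.104, -0.1006, 0], [0, 0, 0], 1]])

```text
clock: 1.43
eef_pos: [0.3706, 0.0708, 0.2085]
tool_rot: [0.149, 0.989, -0.0, -0.0]
ft_force: [1.0, -0.3, 0.2]
grip_width: 0.0856
grasp_force: 0.0
```

>>> apply_moves(steps=[[[-0.104, -0.1006, 0], [0, 0, 0], 1], [[-0.104, -0.1006, 0], [0, 0, 0], 1], [[-0.104, -0.1006, 0], [0, 0, 0], 1], [[-0.104, -0.1006, 0], [0, 0, 0], 1], [[-0.104, -0.1006, 0], [0, 0, 0], 1], [[-0.104, -0.1006, 0], [0, 0, 0], 1], [[-0.104, -0.1006, 0], [0, 0, 0], 1], [[-0.104, -0.1006, 0], [0, 0, 0], 1]])

```text
clock: 2.1
eef_pos: [0.4822, -0.1319, 0.2082]
tool_rot: [0.149, 0.989, 0.0, -0.001]
ft_force: [-0.0, 0.2, 0.7]
grip_width: 0.0855
grasp_force: 0.0
```

>>> apply_moves(steps=[[[0, 0, 0], [0, 0, -0.039], 1], [[0, 0, 0], [0, 0, -0.039], 1], [[0, 0, 0], [0, 0, -0.039], 1], [[0, 0, 0], [0, 0, -0.039], 1], [[0, 0, 0], [0, 0, -0.039], 1], [[0, 0, 0], [0, 0, -0.039], 1], [[0, 0, 0], [0, 0, -0.039], 1], [[0, 0, 0], [0, 0, -0.039], 1]])

```text
clock: 2.77
eef_pos: [0.4817, -0.1305, 0.2082]
tool_rot: [-0.337, 0.942, 0.0, -0.001]
ft_force: [0.3, 0.1, 0.5]
grip_width: 0.0858
grasp_force: 0.0
```

```bash
cat >> h.py <<'E'
def st():
    o=bot.get_obs()
    M=R.from_quat(o['tool_rot']).as_matrix()
    print('t',round(float(o['clock']),2),'p',np.round(o['eef_pos'],4),'j',np.round(o['joint_pos'],3),'F',np.round(o['ft_force'],2),'T',np.round(o['ft_torque'],3),'w',np.round(o['grip_width'],4),'g',np.round(o['grasp_force'],1),'zax',M[:,2].round(4))
    return o,M
def plan(target):
    o,M=st(); print('shift frac',(M.T@(np.array(target)-o['eef_pos'])/.2).round(4), 'rotfix frac',(R.from_matrix(M.T@R.align_vectors([[0,0,-1.]],[M[:,2]])[0].as_matrix()@M).as_rotvec()/np.pi).round(4))
E
python3 - <<'E'
from h import *
plan([.482,-.132,.15]); shot('wrist','w0.png')
E
```

```text
t 2.77 p [ 0.4817 -0.1305  0.2082] j [-0.265  0.24   0.003  1.335 -0.    -0.952] F [0.29 0.15 0.55] T [ 0.018 -0.019  0.024] w 0.0858 g 0.0 zax [-1.2e-03  3.0e-04 -1.0e+00]
shift frac [ 0.0035 -0.007   0.2908] rotfix frac [ 0.0003 -0.0002 -0.    ]
```

View pics/w0.png

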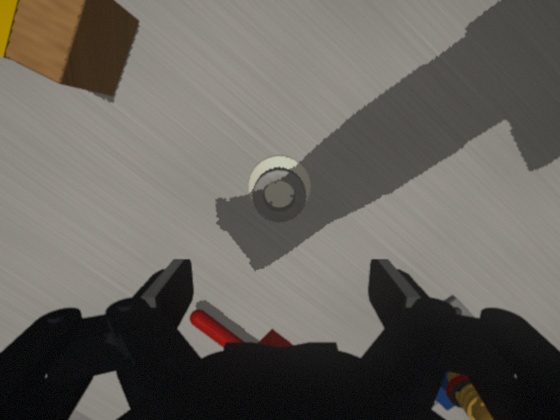

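The wrist view shows the gauge ring centred at about (279,194), with an outer radius of about 27 px, on its white stand. The fingers are clear.

```bash
python3 - <<'E'
from h import *
c,im,d=shot('wrist')
uv,P=cloud(c,d)
m=(np.hypot(P[:,0]-.482,P[:,1]+.132)<.05)&(P[:,2]>.058)&(P[:,2]<.072)
Q=P[m]; print(m.sum(),Q[:,2].mean(), ((Q.min(0)+Q.max(0))/2).round(4),(Q.max(0)-Q.min(0)).round(4))
(cx,cy),r=cv2.minEnclosingCircle(uv[m].astype(np.float32)); print(cx,cy,r,onplane(c,[(cx,cy)],.064),onplane(c,[(279,194)],.064))
E
```

```text
1527 0.06507011220709814 [ 0.4812 -0.1335  0.0629] [0.0582 0.0581 0.0097]
278.9395751953125 195.07142639160156 26.955646514892578 [[ 0.48019341 -0.13400334  0.064     ]] [[ 0.47924857 -0.13470056  0.064     ]]
```

>>> apply_moves(steps=[[[0, 0, 0], [0, 0, -0.0385], 1], [[0, 0, 0], [0, 0, -0.0385], 1], [[0, 0, 0], [0, 0, -0.0385], 1], [[0, 0, 0], [0, 0, -0.0385], 1], [[0, 0, 0], [0, 0, -0.0385], 1], [[0, 0, 0], [0, 0, -0.0385], 1], [[0, 0, 0], [0, 0, -0.0385], 1], [[0, 0, 0], [0, 0, -0.0385], 1]])

```text
clock: 3.53
eef_pos: [0.4819, -0.1305, 0.2084]
tool_rot: [0.735, -0.678, -0.0, 0.0]
ft_force: [0.8, 0.5, -0.0]
grip_width: 0.0854
grasp_force: 0.0
```

>>> apply_moves(steps=[[[0, 0, 0], [0, 0, -0.0385], 1], [[0, 0, 0], [0, 0, -0.0385], 1], [[0, 0, 0], [0, 0, -0.0385], 1], [[0, 0, 0], [0, 0, -0.0385], 1], [[0, 0, 0], [0, 0, -0.0385], 1], [[0, 0, 0], [0, 0, -0.0385], 1], [[0, 0, 0], [0, 0, -0.0385], 1], [[0, 0, 0], [0, 0, -0.0385], 1]])

```text
clock: 4.2
eef_pos: [0.4819, -0.1305, 0.2084]
tool_rot: [0.966, -0.258, -0.0, -0.0]
ft_force: [0.2, 0.1, -0.3]
grip_width: 0.0854
grasp_force: 0.0
```

```bash
python3 - <<'E'
from h import *
c,im,d=shot('wrist')
uv,P=cloud(c,d)
m=(np.hypot(P[:,0]-.482,P[:,1]+.132)<.05)&(P[:,2]>.058)&(P[:,2]<.072)
Q=P[m]; print(m.sum(),Q[:,2].mean(), ((Q.min(0)+Q.max(0))/2).round(4),(Q.max(0)-Q.min(0)).round(4))
(cx,cy),r=cv2.minEnclosingCircle(uv[m].astype(np.float32)); g=onplane(c,[(cx,cy)],.064)[0];print(cx,cy,r,g)
plan([g[0],g[1],.052])
E
```

```text
1525 0.06490892984753292 [ 0.4815 -0.1337  0.0629] [0.058  0.0577 0.0096]
283.295166015625 196.8855438232422 26.88724708557129 [ 0.48207564 -0.13419621  0.064     ]
t 4.25 p [ 0.4819 -0.1305  0.2084] j [-0.264  0.24   0.003  1.335 -0.    -2.887] F [-0.43 -0.53  0.11] T [ 0.026  0.005 -0.033] w 0.0854 g 0.0 zax [-8.e-04  2.e-04 -1.e+00]
shift frac [0.0107 0.0153 0.7818] rotfix frac [ 0.0001  0.0003 -0.    ]
```

>>> apply_moves(steps=[[[0.0065, 0.0153, 0.05], [0, 0, 0], 1], [[0, 0, 0.12], [0, 0, 0], 1], [[0, 0, 0.12], [0, 0, 0], 1], [[0, 0, 0.12], [0, 0, 0], 1], [[0, 0, 0.12], [0, 0, 0], 1], [[0, 0, 0.12], [0, 0, 0], 1], [[0, 0, 0.1], [0, 0, 0], 1], [[0, 0, 0.042], [0, 0, 0], 1]])

```text
clock: 4.92
eef_pos: [0.4788, -0.1333, 0.0466]
tool_rot: [0.965, -0.262, -0.003, 0.0]
ft_force: [-0.5, 0.4, -0.2]
grip_width: 0.0855
grasp_force: 0.0
```

>>> apply_moves(steps=[[[0, 0, 0], [0, 0, 0], 0.5], [[0, 0, 0], [0, 0, 0], 0.5], [[0, 0, 0], [0, 0, 0], 0], [[0, 0, 0], [0, 0, 0], 0], [[0, 0, 0], [0, 0, 0], 0], [[0, 0, 0], [0, 0, 0], 0], [[0, 0, 0], [0, 0, 0], 0], [[0, 0, 0], [0, 0, 0], 0]])

```text
clock: 5.58
eef_pos: [0.482, -0.134, 0.0507]
tool_rot: [0.966, -0.26, 0.0, 0.0]
ft_force: [0.6, -0.4, 0.9]
grip_width: -0.0004
grasp_force: 0.0
```

```bash
python3 - <<'E'
from h import *
plan([.4815,-.1338,.05])
E
```

```text
t 5.58 p [ 0.482  -0.134   0.0507] j [-0.271  0.369 -0.256  0.945 -0.    -2.888] F [ 0.57 -0.43  0.87] T [-0.03  -0.06   0.008] w -0.0004 g 0.0 zax [ 7.e-04 -2.e-04 -1.e+00]
shift frac [-0.0023  0.0005  0.0035] rotfix frac [-0.0001 -0.0002 -0.    ]
```

```bash
python3 - <<'E'
from h import *
c,im,d=shot('wrist'); c2,im2,d2=shot('side')
a=cv2.resize(im2[200:340,160:360],(560,392)); cv2.imwrite('pics/w1.png',np.vstack([im[:,:],a])[::1,:,::-1][:, :].copy() if 0 else cv2.resize(np.hstack([im[:392],a]),(800,280))[:,:,::-1])
E
```

```text
(no output)
```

View pics/w1.png

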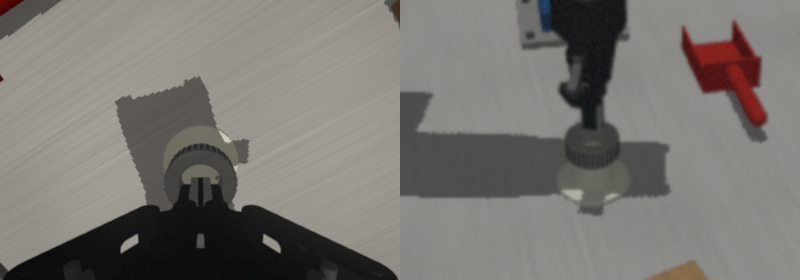

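The gripper is fully shut, with the fingertips apparently inside the bore. The gauge is still upright on its stand. I'll lift straight up and re-measure.

>>> apply_moves(steps=[[[0, 0, -0.05], [0, 0, 0], 0], [[0, 0, -0.06], [0, 0, 0], 0], [[0, 0, -0.06], [0, 0, 0], 0], [[0, 0, -0.06], [0, 0, 0], 0], [[0, 0, -0.06], [0, 0, 0], 0], [[0, 0, -0.06], [0, 0, 0], 0], [[0, 0, -0.06], [0, 0, 0], 0], [[0, 0, 0], [0, 0, 0], 0]])

```text
clock: 6.35
eef_pos: [0.4836, -0.1344, 0.1355]
tool_rot: [0.966, -0.26, 0.003, 0.0]
ft_force: [-1.1, -0.7, 0.2]
grip_width: 0.0001
grasp_force: 0.0
```

>>> apply_moves(steps=[[[0, 0, 0], [0, 0, 0], 1], [[0, 0, 0], [0, 0, 0], 1], [[0, 0, 0], [0, 0, 0], 1], [[0, 0, 0], [0, 0, 0], 1], [[0, 0, 0], [0, 0, 0], 1], [[0, 0, 0], [0, 0, 0], 1], [[0, 0, 0], [0, 0, 0], 1], [[0, 0, 0], [0, 0, 0], 1]])

```text
clock: 7.02
eef_pos: [0.4817, -0.1339, 0.1322]
tool_rot: [0.966, -0.259, -0.0, -0.0]
ft_force: [0.3, -0.4, -0.2]
grip_width: 0.0855
grasp_force: 0.0
```

```bash
python3 - <<'E'
from h import *
c,im,d=shot('wrist','w2.png')
uv,P=cloud(c,d)
m=(np.hypot(P[:,0]-.482,P[:,1]+.132)<.06)&(P[:,2]>.056)&(P[:,2]<.08)
Q=P[m]; print(m.sum(),Q[:,2].mean(), ((Q.min(0)+Q.max(0))/2).round(4),(Q.max(0)-Q.min(0)).round(4))
A=np.c_[Q[:,:2],np.ones(len(Q))]; t=Q[:,2]>.0; print('tilt',np.linalg.lstsq(A,Q[:,2],rcond=None)[0])
(cx,cy),r=cv2.minEnclosingCircle(uv[m].astype(np.float32)); g=onplane(c,[(cx,cy)],.064)[0];print(cx,cy,r,g)
plan([g[0],g[1],.052])
# TCP and tips in wrist image
K,D,Rm,tt=cam(c);o=bot.get_obs();M=R.from_quat(o['tool_rot']).as_matrix()
for z in(0,.1):print(z,cv2.projectPoints((o['eef_pos']+M[:,2]*z)[None],np.array(c['rvec'],float),tt,K,D)[0].ravel())
E
```

```text
2607 0.06471630714509441 [ 0.4812 -0.1337  0.062 ] [0.0583 0.058  0.0119]
tilt [-2.22226374e-03  3.78951051e-05  6.57933353e-02]
280.5 217.0 34.86053466796875 [ 0.48226141 -0.13433603  0.064     ]
t 7.07 p [ 0.4817 -0.1339  0.1322] j [-0.271  0.288 -0.137  1.146  0.    -2.888] F [0.14 0.42 0.12] T [ 0.032 -0.044  0.056] w 0.0858 g 0.0 zax [-1.e-04  0.e+00 -1.e+00]
shift frac [0.0037 0.0005 0.4011] rotfix frac [0. 0. 0.]
0 [280.28990467 248.34817096]
0.1 [280.41872421 208.64165033]
```

View pics/w2.png

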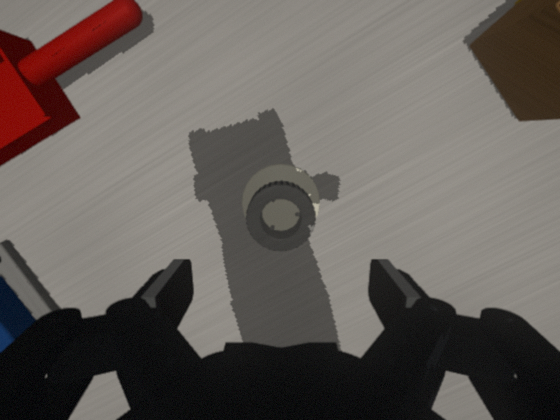

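The gauge has not moved: it is upright at about (281,217), with the open fingertips at about (185,262) and (375,262). I'll measure where the fingertips really are from the depth.

```bash
python3 - <<'E'
from h import *
c,im,d=shot('wrist')
uv,P=cloud(c,d); o=bot.get_obs(); M=R.from_quat(o['tool_rot']).as_matrix()
L=(P-o['eef_pos'])@M
m=(L[:,2]<.04)&(d[uv[:,1],uv[:,0]]<.3)
l=L[m]; print(m.sum(), l.min(0),l.max(0))
for lo in np.arange(-.04,.04,.006):
    s=l[(l[:,2]>=lo)&(l[:,2]<lo+.006)]
    if len(s): print(round(lo,3),len(s),'x',s[:,0].min().round(3),s[:,0].max().round(3),'y',s[:,1].min().round(3),s[:,1].max().round(3),'inner|y|',abs(s[:,1]).min().round(3))
E
```

```text
52545 [-0.01280092 -0.07462439 -0.12735056] [0.14400442 0.17043904 0.03969627]
-0.04 146 x -0.01 0.01 y -0.043 0.043 inner|y| 0.042
0.038 1 x 0.144 0.144 y 0.17 0.17 inner|y| 0.17
```

```bash
python3 - <<'E'
from h import *
o=bot.get_obs(); M=R.from_quat(o['tool_rot']).as_matrix()
for n in('side','scene','wrist'):
    c,im,d=shot(n); uv,P=cloud(c,d); L=(P-o['eef_pos'])@M
    m=(np.hypot(L[:,0],L[:,1])<.075)&(P[:,2]>.08)&(P[:,2]<.3)
    l=P[m];print(n,m.sum())
    for lo in np.arange(.1,.26,.008):
        s=L[m][(l[:,2]>=lo)&(l[:,2]<lo+.008)]
        if len(s): print(round(lo,3),len(s),s.min(0).round(3)[:2],s.max(0).round(3)[:2])
E
```

```text
side 1608
0.164 19 [-0.01  -0.048] [0.01 0.05]
0.172 56 [-0.011 -0.046] [0.011 0.056]
0.18 74 [-0.007 -0.047] [0.011 0.058]
0.188 72 [-0.011 -0.047] [0.012 0.058]
0.196 71 [-0.011 -0.048] [0.012 0.058]
0.204 31 [-0.001 -0.054] [0.012 0.055]
0.212 58 [-0.011 -0.066] [0.013 0.075]
0.22 128 [-0.012 -0.074] [0.017 0.075]
0.228 98 [-0.011 -0.074] [0.017 0.074]
0.236 114 [-0.011 -0.067] [0.018 0.074]
0.244 113 [-0.013 -0.029] [0.019 0.073]
0.252 135 [-0.019 -0.022] [0.02  0.072]
scene 1158
0.164 12 [-0.007 -0.051] [0.013 0.046]
0.172 27 [-0.014 -0.058] [0.017 0.056]
0.18 32 [-0.009 -0.058] [0.015 0.055]
0.188 25 [-0.    -0.058] [0.015 0.055]
0.196 30 [-0.004 -0.058] [0.015 0.055]
0.204 31 [-0.002 -0.069] [0.018 0.063]
0.212 78 [-0.01  -0.074] [0.018 0.072]
0.22 79 [-0.013 -0.074] [0.02  0.072]
0.228 118 [-0.018 -0.073] [0.021 0.071]
0.236 93 [-0.016 -0.073] [0.022 0.071]
0.244 93 [-0.011 -0.072] [0.024 0.07 ]
0.252 134 [-0.008 -0.071] [0.022 0.067]
wrist 52545
0.164 132 [-0.009 -0.043] [0.01  0.043]
0.172 722 [-0.011 -0.055] [0.012 0.056]
0.18 1011 [-0.011 -0.057] [0.012 0.057]
0.188 1199 [-0.011 -0.056] [0.012 0.057]
0.196 1059 [-0.008 -0.056] [0.012 0.056]
0.204 896 [ 0.002 -0.061] [0.014 0.063]
0.212 2584 [-0.013 -0.074] [0.015 0.074]
0.22 9653 [-0.013 -0.074] [0.018 0.074]
0.228 8072 [-0.012 -0.074] [0.018 0.074]
0.236 11053 [-0.009 -0.072] [0.019 0.071]
0.244 9538 [ 0.    -0.064] [0.021 0.064]
0.252 6626 [ 0.01  -0.058] [0.022 0.057]
```

All three cameras put the open fingertips about 39 mm higher than the stated tool geometry implies for the reported TCP. The first grasp therefore closed above the gauge. I'll apply a 39 mm offset (true z = reported z + 0.039).

>>> apply_moves(steps=[[[0, 0, 0.1], [0, 0, 0], 1], [[0, 0, 0.1], [0, 0, 0], 1], [[0, 0, 0.1], [0, 0, 0], 1], [[0, 0, 0.1], [0, 0, 0], 1], [[0, 0, 0.08], [0, 0, 0], 1], [[0, 0, 0.07], [0, 0, 0], 1], [[0, 0, 0.05], [0, 0, 0], 1], [[0, 0, 0.01], [0, 0, 0], 1]])

```text
clock: 7.93
eef_pos: [0.4803, -0.1335, 0.0086]
tool_rot: [0.966, -0.26, -0.002, -0.0]
ft_force: [-0.2, -0.1, 0.1]
grip_width: 0.0856
grasp_force: 0.0
```

>>> apply_moves(steps=[[[0, 0, 0], [0, 0, 0], 1], [[0, 0, 0], [0, 0, 0], 0], [[0, 0, 0], [0, 0, 0], 0], [[0, 0, 0], [0, 0, 0], 0], [[0, 0, 0], [0, 0, 0], 0], [[0, 0, 0], [0, 0, 0], 0], [[0, 0, 0], [0, 0, 0], 0], [[0, 0, 0], [0, 0, 0], 0]])

```text
clock: 8.6
eef_pos: [0.4827, -0.1343, 0.0119]
tool_rot: [0.966, -0.259, 0.001, 0.0]
ft_force: [-1.4, 0.1, 5.8]
grip_width: 0.0569
grasp_force: 63.3
```

```bash
python3 - <<'E'
from h import *
st()
E
```

```text
t 8.6 p [ 0.4827 -0.1343  0.0119] j [-0.271  0.418 -0.302  0.848 -0.    -2.888] F [-1.45  0.07  5.78] T [-0.142  0.361  0.012] w 0.0569 g 63.3 zax [ 0.0025 -0.0011 -1.    ]
```

>>> apply_moves(steps=[[[0, 0, -0.03], [0, 0, 0], 0], [[0, 0, -0.06], [0, 0, 0], 0], [[0, 0, -0.1], [0, 0, 0], 0], [[0, 0, -0.1], [0, 0, 0], 0], [[0, 0, -0.1], [0, 0, 0], 0], [[0, 0, -0.1], [0, 0, 0], 0], [[0, 0, -0.1], [0, 0, 0], 0], [[0, 0, -0.06], [0, 0, 0], 0]])

```text
clock: 9.27
eef_pos: [0.4825, -0.134, 0.1429]
tool_rot: [0.966, -0.259, 0.001, -0.0]
ft_force: [0.3, 0.3, -1.5]
grip_width: 0.0566
grasp_force: 64.4
```

>>> apply_moves(steps=[[[-0.06, -0.153, 0], [0, 0, 0], 0], [[-0.06, -0.153, 0], [0, 0, 0], 0], [[-0.06, -0.153, 0], [0, 0, 0], 0], [[-0.06, -0.153, 0], [0, 0, 0], 0], [[-0.06, -0.153, 0], [0, 0, 0], 0], [[-0.06, -0.153, 0], [0, 0, 0], 0], [[-0.06, -0.153, 0], [0, 0, 0], 0], [[-0.06, -0.153, 0], [0, 0, 0], 0]])

```text
clock: 9.93
eef_pos: [0.5209, 0.1276, 0.1405]
tool_rot: [0.966, -0.259, -0.0, 0.0]
ft_force: [1.0, 0.2, -2.0]
grip_width: 0.0566
grasp_force: 64.5
```

>>> apply_moves(steps=[[[0, 0, 0], [0, 0, -0.038], 0], [[0, 0, 0], [0, 0, -0.038], 0], [[0, 0, 0], [0, 0, -0.038], 0], [[0, 0, 0], [0, 0, -0.038], 0], [[0, 0, 0], [0, 0, -0.038], 0], [[0, 0, 0], [0, 0, 0], 0], [[0, 0, 0], [0, 0, 0], 0], [[0, 0, 0], [0, 0, 0], 0]])

```text
clock: 10.6
eef_pos: [0.5212, 0.126, 0.1404]
tool_rot: [0.999, 0.035, -0.0, -0.0]
ft_force: [-1.0, 0.3, -2.5]
grip_width: 0.057
grasp_force: 64.7
```

```bash
python3 - <<'E'
from h import *
plan([.527,.209,.132])
c,im,d=shot('wrist','w3.png'); np.savez('w3',im=im,d=d,**{k:np.array(v) for k,v in c.items()})
for n in('wrist','side','scene'):
    c2,im2,d2=(c,im,d) if n=='wrist' else shot(n)
    uv,P=cloud(c2,d2); 
    for lo,hi in((.109,.122),(.095,.109),(.067,.077),(.040,.050)):
        m=(abs(P[:,0]-.527)<.06)&(abs(P[:,1]-.209)<.06)&(P[:,2]>lo)&(P[:,2]<hi)
        Q=P[m]
        if len(Q): print(n,lo,m.sum(),((Q.min(0)+Q.max(0))/2).round(4),np.ptp(Q,axis=0).round(4),np.median(Q,0).round(4),uv[m].mean(0).round(1))
E
```

```text
t 10.6 p [0.5212 0.126  0.1404] j [ 0.237  0.35  -0.026  1.195  0.    -2.974] F [-1.02  0.32 -2.51] T [-0.009 -0.013  0.025] w 0.057 g 64.7 zax [-2.e-04 -0.e+00 -1.e+00]
shift frac [ 0.0577 -0.412   0.0418] rotfix frac [-0.      0.0001  0.    ]
wrist 0.109 752 [0.5246 0.2115 0.1155] [0.0212 0.0214 0.0126] [0.5271 0.2089 0.1169] [157.5 219.4]
wrist 0.095 722 [0.5246 0.2118 0.102 ] [0.0312 0.0319 0.014 ] [0.5309 0.2045 0.1003] [168.9 210.9]
wrist 0.067 1184 [0.5245 0.2115 0.0721] [0.048  0.0474 0.0098] [0.5354 0.2007 0.0753] [184.3 200.1]
wrist 0.04 6492 [0.5252 0.2116 0.0446] [0.0963 0.0961 0.009 ] [0.5416 0.1981 0.0463] [192.9 191. ]
side 0.109 22 [0.523  0.2059 0.1147] [0.0187 0.0136 0.0103] [0.5216 0.205  0.1129] [243.5 176.7]
side 0.095 51 [0.5238 0.2063 0.1021] [0.0282 0.0199 0.0134] [0.522  0.2026 0.1022] [244.1 180.7]
side 0.067 92 [0.5235 0.2095 0.0721] [0.0459 0.0467 0.0098] [0.52   0.1968 0.0739] [244.3 190.4]
side 0.04 453 [0.5235 0.2094 0.0451] [0.0953 0.0994 0.0097] [0.5183 0.1966 0.0459] [244.7 199.3]
scene 0.109 18 [0.5302 0.2105 0.1133] [0.012  0.018  0.0081] [0.5297 0.209  0.1142] [339.5 196.4]
scene 0.095 34 [0.5298 0.2147 0.1022] [0.0215 0.0304 0.0135] [0.5339 0.2077 0.0998] [339.5 200.2]
scene 0.067 67 [0.5296 0.2115 0.0718] [0.0451 0.047  0.0096] [0.5388 0.2041 0.0708] [338.3 209. ]
scene 0.04 299 [0.5292 0.2109 0.0447] [0.0948 0.0944 0.0094] [0.5419 0.2021 0.0432] [337.6 216.9]
```

View pics/w3.png

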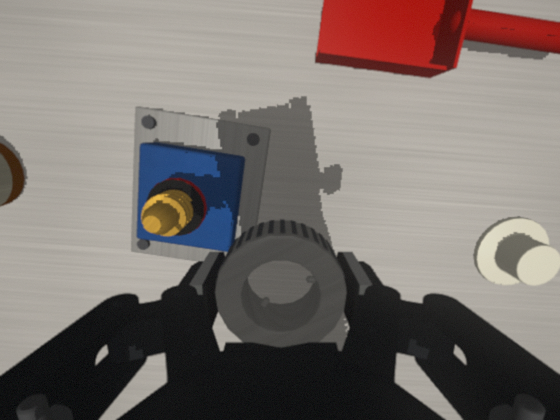

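The wrist view shows the stud nose at about (155,218), the red and black stop ring below it, and the gauge held level with its bore at about (282,290).

```bash
python3 - <<'E'
from h import *
o=bot.get_obs(); M=R.from_quat(o['tool_rot']).as_matrix(); p=o['eef_pos']
z=np.load('w3.npz'); c={k:z[k] for k in z.files}; c['cx']=float(c['cx']);d=z['d']
uv,P=cloud(c,d); r=np.hypot(P[:,0]-.5246,P[:,1]-.2115)
m=(r>.0175)&(r<.023)&(P[:,2]>.055)&(P[:,2]<.09); print('ring z',np.percentile(P[m,2],[5,25,50,75,95]).round(4),m.sum(), np.histogram(P[m,2],np.arange(.056,.085,.002)))
for a,b in((.109,.122),(.095,.105)):
    q=P[(r<.02)&(P[:,2]>a)&(P[:,2]<b)];print((q.max(0)))
m=(np.hypot(P[:,0]-p[0],P[:,1]-p[1])<.04)&(P[:,2]>.16)&(P[:,2]<.21)
q=P[m]; print(np.histogram(q[:,2],np.arange(.16,.21,.003)))
zt=np.median(q[:,2]); t=q[abs(q[:,2]-zt)<.003]; L=(t-p)@M
print('top z',zt,((t.min(0)+t.max(0))/2).round(4),np.ptp(t,axis=0).round(4)); 
# bore/outer circle fit: outer radius 29, inner 17 -> fit by far edge
A=np.c_[t,np.ones(len(t))]; print('plane',np.linalg.lstsq(np.c_[t[:,:2]-p[:2],np.ones(len(t))],t[:,2],rcond=None)[0].round(4))
print('L range',L.min(0).round(4),L.max(0).round(4))
ra=np.hypot(*(L[:,:2]).T); print('r min/max',np.percentile(ra,[1,99]))
from scipy.optimize import least_squares
ang=np.arctan2(L[:,1],L[:,0]); 
for k in range(-6,6):
    s=(ang>k*np.pi/6)&(ang<(k+1)*np.pi/6)
    if s.sum()>20: print(k,s.sum(),np.percentile(ra[s],[2,98]).round(4))
E
```

```text
ring z [0.0743 0.075  0.0754 0.0759 0.0764] 708 (array([  0,   0,   0,   0,   0,   1,   2,   2,   9, 561, 132,   1,   0,
         0]), array([0.056, 0.058, 0.06 , 0.062, 0.064, 0.066, 0.068, 0.07 , 0.072,
       0.074, 0.076, 0.078, 0.08 , 0.082, 0.084]))
[0.53520094 0.22227025 0.12178275]
[0.54019141 0.22771181 0.10499828]
(array([   0,    0,    1,   93,  418,  641,  572,  618,  660,  727, 2099,
       6597,  298,  309,  303,  497]), array([0.16 , 0.163, 0.166, 0.169, 0.172, 0.175, 0.178, 0.181, 0.184,
       0.187, 0.19 , 0.193, 0.196, 0.199, 0.202, 0.205, 0.208]))
top z 0.19329002443435273 [0.5216 0.1265 0.1933] [0.0546 0.0785 0.006 ]
plane [-0.0038  0.0017  0.1934]
L range [-0.0271 -0.0393 -0.0559] [ 0.0276  0.0394 -0.0499]
r min/max [0.01622962 0.03543733]
-6 509 [0.0181 0.0268]
-5 664 [0.0175 0.029 ]
-4 707 [0.0169 0.0294]
-3 884 [0.0165 0.0387]
-2 729 [0.0161 0.0274]
-1 777 [0.016  0.0273]
0 797 [0.016  0.0275]
1 754 [0.0165 0.028 ]
2 890 [0.0171 0.0388]
3 738 [0.0176 0.03  ]
4 664 [0.0182 0.0295]
5 518 [0.0183 0.0269]
```

>>> apply_moves(steps=[[[0.0131, -0.1065, 0], [0, 0, 0], 0], [[0.0131, -0.1065, 0], [0, 0, 0], 0], [[0.0131, -0.1065, 0], [0, 0, 0], 0], [[0.0132, -0.106, 0], [0, 0, 0], 0], [[0, -0.0006, 0], [0, 0, -0.032], 0], [[0, -0.0006, 0], [0, 0, -0.032], 0], [[0, 0, 0], [0, 0, 0], 0], [[0, 0, 0], [0, 0, 0], 0]])

```text
clock: 11.42
eef_pos: [0.5256, 0.2119, 0.1402]
tool_rot: [0.991, 0.135, -0.0, 0.0]
ft_force: [-0.1, -0.7, -2.3]
grip_width: 0.0568
grasp_force: 64.9
```

```bash
cat >>h.py <<'E'
S=np.array([.5246,.2115])
def chk():
    o,M=st(); g=o['eef_pos']-.0011*M[:,0]; e=np.r_[S-g[:2],0]
    print('gauge-axis fix frac',(M.T@e/.2).round(4),'underside z',round(o['eef_pos'][2]+.028,4))
E
python3 - <<'E'
from h import *
chk()
E
```

```text
t 11.42 p [0.5256 0.2119 0.1402] j [ 0.383  0.409  0.061  1.224 -0.    -3.028] F [-0.07 -0.65 -2.26] T [-0.008 -0.083  0.027] w 0.0568 g 64.9 zax [-3.e-04 -1.e-04 -1.e+00]
gauge-axis fix frac [ 0.0003  0.0009 -0.    ] underside z 0.1682
```

>>> apply_moves(steps=[[[0.0003, 0.0009, 0.06], [0, 0, 0], 0], [[0, 0, 0.06], [0, 0, 0], 0], [[0, 0, 0.06], [0, 0, 0], 0], [[0, 0, 0.05], [0, 0, 0], 0], [[0, 0, 0.04], [0, 0, 0], 0], [[0, 0, 0.03], [0, 0, 0], 0], [[0, 0, 0.02], [0, 0, 0], 0], [[0, 0, 0], [0, 0, 0], 0]])

```text
clock: 12.08
eef_pos: [0.5253, 0.2115, 0.0755]
tool_rot: [0.991, 0.136, -0.001, 0.0]
ft_force: [0.1, 0.4, -3.3]
grip_width: 0.0563
grasp_force: 64.9
```

```bash
python3 - <<'E'
from h import *
chk()
E
```

```text
t 12.08 p [0.5253 0.2115 0.0755] j [ 0.383  0.46  -0.037  1.075 -0.    -3.031] F [ 0.08  0.36 -3.29] T [-0.017  0.042  0.   ] w 0.0563 g 64.9 zax [-1.3e-03 -6.0e-04 -1.0e+00]
gauge-axis fix frac [ 0.002  -0.0011 -0.    ] underside z 0.1035
```

>>> apply_moves(steps=[[[0, 0, 0.004], [0, 0, 0], 0], [[0, 0, 0.004], [0, 0, 0], 0], [[0, 0, 0.004], [0, 0, 0], 0], [[0, 0, 0.004], [0, 0, 0], 0], [[0, 0, 0.004], [0, 0, 0], 0], [[0, 0, 0.004], [0, 0, 0], 0], [[0, 0, 0], [0, 0, 0], 0], [[0, 0, 0], [0, 0, 0], 0]])

```text
clock: 12.75
eef_pos: [0.5257, 0.2118, 0.0714]
tool_rot: [0.991, 0.136, -0.0, 0.0]
ft_force: [-0.7, 0.4, -2.0]
grip_width: 0.0567
grasp_force: 64.9
```

```bash
python3 - <<'E'
from h import *
chk()
E
```

```text
t 12.75 p [0.5257 0.2118 0.0714] j [ 0.383  0.464 -0.043  1.064 -0.    -3.032] F [-0.65  0.39 -2.05] T [-0.003 -0.026  0.022] w 0.0567 g 64.9 zax [-2.e-04 -1.e-04 -1.e+00]
gauge-axis fix frac [-0.0002 -0.0003  0.    ] underside z 0.0994
```

>>> apply_moves(steps=[[[0, 0, 0.0025], [0, 0, 0], 0], [[0, 0, 0.0025], [0, 0, 0], 0], [[0, 0, 0.0025], [0, 0, 0], 0], [[0, 0, 0.0025], [0, 0, 0], 0], [[0, 0, 0.0025], [0, 0, 0], 0], [[0, 0, 0], [0, 0, 0], 0], [[0, 0, 0], [0, 0, 0], 0], [[0, 0, 0], [0, 0, 0], 0]])

```text
clock: 13.42
eef_pos: [0.5258, 0.2118, 0.069]
tool_rot: [0.991, 0.136, 0.0, 0.0]
ft_force: [-1.2, -0.1, -1.6]
grip_width: 0.057
grasp_force: 64.9
```

```bash
python3 - <<'E'
from h import *
chk()
E
```

```text
t 13.42 p [0.5258 0.2118 0.069 ] j [ 0.383  0.466 -0.046  1.059 -0.    -3.032] F [-1.19 -0.07 -1.62] T [ 0.048 -0.016 -0.066] w 0.057 g 64.9 zax [ 0. -0. -1.]
gauge-axis fix frac [-0.0006 -0.0003 -0.    ] underside z 0.097
```

>>> apply_moves(steps=[[[0, 0, 0.0025], [0, 0, 0], 0], [[0, 0, 0.0025], [0, 0, 0], 0], [[0, 0, 0.0025], [0, 0, 0], 0], [[0, 0, 0.0025], [0, 0, 0], 0], [[0, 0, 0.0025], [0, 0, 0], 0], [[0, 0, 0], [0, 0, 0], 0], [[0, 0, 0], [0, 0, 0], 0], [[0, 0, 0], [0, 0, 0], 0]])

```text
clock: 14.08
eef_pos: [0.5258, 0.2118, 0.0665]
tool_rot: [0.991, 0.136, 0.0, -0.0]
ft_force: [-0.4, -0.3, -1.4]
grip_width: 0.0569
grasp_force: 64.9
```

```bash
python3 - <<'E'
from h import *
chk()
E
```

```text
t 14.08 p [0.5258 0.2118 0.0665] j [ 0.383  0.469 -0.049  1.053  0.    -3.032] F [-0.42 -0.31 -1.39] T [-0.045  0.039 -0.005] w 0.0569 g 64.9 zax [ 0.  0. -1.]
gauge-axis fix frac [-0.0006 -0.0003 -0.    ] underside z 0.0945
```

>>> apply_moves(steps=[[[0, 0, 0.0025], [0, 0, 0], 0], [[0, 0, 0.0025], [0, 0, 0], 0], [[0, 0, 0.0025], [0, 0, 0], 0], [[0, 0, 0.0025], [0, 0, 0], 0], [[0, 0, 0.0025], [0, 0, 0], 0], [[0, 0, 0.0025], [0, 0, 0], 0], [[0, 0, 0], [0, 0, 0], 0], [[0, 0, 0], [0, 0, 0], 0]])

```text
clock: 14.75
eef_pos: [0.526, 0.2118, 0.0645]
tool_rot: [0.991, 0.136, 0.0, -0.0]
ft_force: [-1.1, -1.9, 5.0]
grip_width: 0.0565
grasp_force: 65.7
```

```bash
python3 - <<'E'
from h import *
chk()
E
```

```text
t 14.75 p [0.526  0.2118 0.0645] j [ 0.383  0.47  -0.053  1.047  0.    -3.032] F [-1.1  -1.9   5.04] T [-0.209  0.542 -0.061] w 0.0565 g 65.7 zax [ 9.e-04  4.e-04 -1.e+00]
gauge-axis fix frac [-0.0016 -0.0002 -0.    ] underside z 0.0925
```

>>> apply_moves(steps=[[[-0.001, 0.0006, 0], [0, 0, 0.0375], 0], [[0, 0.0006, 0.002], [0, 0, 0.0375], 0], [[0, 0.0006, 0.00225], [0, 0, 0.0375], 0], [[0, 0.0006, 0.00225], [0, 0, 0.0375], 0], [[0, 0.0006, 0.00225], [0, 0, 0.0375], 0], [[0, 0.0006, 0.00225], [0, 0, 0.0375], 0], [[0, 0.0006, 0.00225], [0, 0, 0.0375], 0], [[0, 0, 0], [0, 0, 0], 0]])

```text
clock: 15.42
eef_pos: [0.5265, 0.2112, 0.0614]
tool_rot: [0.962, -0.273, 0.001, -0.001]
ft_force: [-0.1, -0.1, 1.8]
grip_width: 0.0569
grasp_force: 65.2
```

```bash
python3 - <<'E'
from h import *
chk()
E
```

```text
t 15.42 p [0.5265 0.2112 0.0614] j [ 0.382  0.473 -0.057  1.039 -0.    -2.206] F [-0.07 -0.05  1.77] T [ 0.004  0.016 -0.09 ] w 0.0569 g 65.2 zax [ 2.e-03  8.e-04 -1.e+00]
gauge-axis fix frac [-0.0032  0.0036 -0.    ] underside z 0.0894
```

>>> apply_moves(steps=[[[-0.002, 0.0026, 0.00225], [0, 0, 0.0375], 0], [[0, 0.0006, 0.00225], [0, 0, 0.0375], 0], [[0, 0.0006, 0.00225], [0, 0, 0.0375], 0], [[0, 0.0006, 0.00225], [0, 0, 0.0375], 0], [[0, 0.0006, 0.00225], [0, 0, 0.0375], 0], [[0, 0.0006, 0.00225], [0, 0, 0.0375], 0], [[0, 0.0006, 0.00225], [0, 0, 0.0375], 0], [[0, 0.0006, 0.00225], [0, 0, 0.0375], 0]])

```text
clock: 16.08
eef_pos: [0.5256, 0.2111, 0.0581]
tool_rot: [0.733, -0.68, 0.001, -0.002]
ft_force: [1.1, 0.4, 1.2]
grip_width: 0.0572
grasp_force: 65.3
```

```bash
python3 - <<'E'
from h import *
chk()
E
```

```text
t 16.08 p [0.5256 0.2111 0.0581] j [ 0.382  0.474 -0.066  1.028  0.    -1.264] F [1.12 0.41 1.18] T [ 0.213 -0.297  0.023] w 0.0572 g 65.3 zax [ 0.0031  0.0016 -1.    ]
gauge-axis fix frac [ 0.003  0.005 -0.   ] underside z 0.0861
```

>>> apply_moves(steps=[[[0.002, 0.004, 0.00225], [0, 0, 0.0375], 0], [[0, 0.0006, 0.00225], [0, 0, 0.0375], 0], [[0, 0.0006, 0.00225], [0, 0, 0.0375], 0], [[0, 0.0006, 0.00225], [0, 0, 0.0375], 0], [[0, 0.0006, 0.00225], [0, 0, 0.0375], 0], [[0, 0.0006, 0.00225], [0, 0, 0.0375], 0], [[0, 0.0006, 0.00225], [0, 0, 0.0375], 0], [[0, 0.0006, 0.00225], [0, 0, 0.0375], 0]])

```text
clock: 16.75
eef_pos: [0.5232, 0.21, 0.0542]
tool_rot: [-0.344, 0.939, -0.0, 0.001]
ft_force: [-1.3, -1.9, 3.6]
grip_width: 0.0567
grasp_force: 65.6
```

```bash
python3 - <<'E'
from h import *
chk()
E
```

```text
t 16.75 p [0.5232 0.21   0.0542] j [ 3.82e-01  4.75e-01 -7.50e-02  1.02e+00 -1.00e-03 -3.20e-01] F [-1.3  -1.88  3.63] T [-0.269  0.217  0.047] w 0.0567 g 65.6 zax [ 1.2e-03 -1.0e-04 -1.0e+00]
gauge-axis fix frac [-0.0049  0.0011  0.    ] underside z 0.0822
```

>>> apply_moves(steps=[[[-0.003, 0.0006, 0.002], [0, 0, 0.0375], 0], [[0, 0.0006, 0.002], [0, 0, 0.0375], 0], [[0, 0.0006, 0.002], [0, 0, 0.0375], 0], [[0, 0.0006, 0.00225], [0, 0, 0.0375], 0], [[0, 0.0006, 0.00225], [0, 0, 0.0375], 0], [[0, 0.0006, 0.00225], [0, 0, 0.0375], 0], [[0, 0, 0], [0, 0, 0], 0], [[0, 0, 0], [0, 0, 0], 0]])

```text
clock: 17.42
eef_pos: [0.523, 0.2113, 0.0515]
tool_rot: [-0.001, 1.0, 0.0, 0.0]
ft_force: [-1.1, -0.5, 3.3]
grip_width: 0.0564
grasp_force: 65.3
```

```bash
python3 - <<'E'
from h import *
chk()
E
```

```text
t 17.42 p [0.523  0.2113 0.0515] j [ 0.384  0.478 -0.077  1.015  0.     0.381] F [-1.09 -0.5   3.27] T [-0.114  0.291 -0.038] w 0.0564 g 65.3 zax [ 4.e-04  3.e-04 -1.e+00]
gauge-axis fix frac [-0.0027  0.0012  0.    ] underside z 0.0795
```

>>> apply_moves(steps=[[[-0.001, 0.0012, 0.002], [0, 0, 0.0375], 0], [[0, 0.0006, 0.00225], [0, 0, 0.0375], 0], [[0, 0.0006, 0.00225], [0, 0, 0.0375], 0], [[0, 0.0006, 0.00225], [0, 0, 0.0375], 0], [[0, 0, 0], [0, 0, 0], 0], [[0, 0, 0], [0, 0, 0], 0], [[0, 0, 0], [0, 0, 0], 0], [[0, 0, 0], [0, 0, 0], 0]])

```text
clock: 18.08
eef_pos: [0.5228, 0.2124, 0.0496]
tool_rot: [0.233, 0.973, 0.001, -0.0]
ft_force: [-3.5, 1.8, 5.4]
grip_width: 0.0568
grasp_force: 65.4
```

```bash
python3 - <<'E'
from h import *
chk()
E
```

```text
t 18.08 p [0.5228 0.2124 0.0496] j [ 3.850e-01  4.810e-01 -7.800e-02  1.011e+00  1.000e-03  8.550e-01] F [-3.52  1.83  5.42] T [ 0.374  0.71  -0.089] w 0.0568 g 65.4 zax [-5.0e-04  1.2e-03 -1.0e+00]
gauge-axis fix frac [-0.0044  0.0002 -0.    ] underside z 0.0776
```

>>> apply_moves(steps=[[[0.002, 0, 0.001], [0, 0, 0.0375], 0], [[0, 0.0006, 0.00225], [0, 0, 0.0375], 0], [[0, 0.0006, 0.00225], [0, 0, 0.0375], 0], [[0, 0, 0], [0, 0, 0], 0], [[0, 0, 0], [0, 0, 0], 0], [[0, 0, 0], [0, 0, 0], 0], [[0, 0, 0], [0, 0, 0], 0], [[0, 0, 0], [0, 0, 0], 0]])

```text
clock: 18.75
eef_pos: [0.523, 0.2127, 0.0483]
tool_rot: [0.401, 0.916, 0.001, -0.0]
ft_force: [-1.9, 4.2, 3.5]
grip_width: 0.0564
grasp_force: 65.3
```

```bash
python3 - <<'E'
from h import *
chk()
E
```

```text
t 18.75 p [0.523  0.2127 0.0483] j [ 3.860e-01  4.830e-01 -8.000e-02  1.008e+00  1.000e-03  1.211e+00] F [-1.89  4.23  3.49] T [ 0.73   0.5   -0.108] w 0.0564 g 65.3 zax [ 2.e-04  1.e-03 -1.e+00]
gauge-axis fix frac [-0.0041  0.0018 -0.    ] underside z 0.0763
```

>>> apply_moves(steps=[[[0.004, 0, 0.0015], [0, 0, 0.0375], 0], [[0, 0, 0.00225], [0, 0, 0.0375], 0], [[0, 0, 0], [0, 0, 0], 0], [[0, 0, 0], [0, 0, 0], 0], [[0, 0, 0], [0, 0, 0], 0], [[0, 0, 0], [0, 0, 0], 0], [[0, 0, 0], [0, 0, 0], 0], [[0, 0, 0], [0, 0, 0], 0]])

```text
clock: 19.42
eef_pos: [0.5228, 0.2128, 0.0475]
tool_rot: [0.506, 0.862, 0.0, 0.0]
ft_force: [0.4, 3.2, 1.5]
grip_width: 0.0568
grasp_force: 65.3
```

```bash
python3 - <<'E'
from h import *
chk()
E
```

```text
t 19.42 p [0.5228 0.2128 0.0475] j [ 0.387  0.483 -0.081  1.006 -0.     1.448] F [0.38 3.19 1.48] T [ 0.619 -0.085 -0.056] w 0.0568 g 65.3 zax [ 7.e-04  1.e-04 -1.e+00]
gauge-axis fix frac [-0.0045  0.0048  0.    ] underside z 0.0755
```

>>> apply_moves(steps=[[[0.002, 0.002, 0.00225], [0, 0, 0.0375], 0], [[0, 0, 0.00225], [0, 0, 0.0375], 0], [[0, 0, 0], [0, 0, 0], 0], [[0, 0, 0], [0, 0, 0], 0], [[0, 0, 0], [0, 0, 0], 0], [[0, 0, 0], [0, 0, 0], 0], [[0, 0, 0], [0, 0, 0], 0], [[0, 0, 0], [0, 0, 0], 0]])

```text
clock: 20.08
eef_pos: [0.5229, 0.2132, 0.0466]
tool_rot: [0.604, 0.797, 0.0, 0.0]
ft_force: [1.4, 2.9, 1.4]
grip_width: 0.0565
grasp_force: 65.2
```

```bash
python3 - <<'E'
from h import *
chk()
E
```

```text
t 20.08 p [0.5229 0.2132 0.0466] j [ 0.387  0.484 -0.081  1.004 -0.     1.685] F [1.45 2.88 1.38] T [ 0.501 -0.304 -0.053] w 0.0565 g 65.2 zax [ 7.e-04 -0.e+00 -1.e+00]
gauge-axis fix frac [-0.005   0.0058  0.    ] underside z 0.0746
```

>>> apply_moves(steps=[[[0.002, 0.003, 0.00225], [0, 0, 0.0375], 0], [[0, 0, 0.00225], [0, 0, 0.0375], 0], [[0, 0, 0], [0, 0, 0], 0], [[0, 0, 0], [0, 0, 0], 0], [[0, 0, 0], [0, 0, 0], 0], [[0, 0, 0], [0, 0, 0], 0], [[0, 0, 0], [0, 0, 0], 0], [[0, 0, 0], [0, 0, 0], 0]])

```text
clock: 20.75
eef_pos: [0.523, 0.2136, 0.0459]
tool_rot: [0.693, 0.72, -0.0, 0.0]
ft_force: [-0.7, -0.4, 4.3]
grip_width: 0.0564
grasp_force: 65.5
```

```bash
python3 - <<'E'
from h import *
chk()
E
```

```text
t 20.75 p [0.523  0.2136 0.0459] j [ 0.388  0.486 -0.081  1.004 -0.     1.921] F [-0.67 -0.45  4.34] T [ 0.121 -0.016  0.02 ] w 0.0564 g 65.5 zax [ 1.e-04 -3.e-04 -1.e+00]
gauge-axis fix frac [-0.0053  0.0075  0.    ] underside z 0.0739
```

>>> apply_moves(steps=[[[0, 0, 0.00225], [0, 0, 0.0375], 0], [[0, 0, 0], [0, 0, 0], 0], [[0, 0, 0], [0, 0, 0], 0], [[0, 0, 0], [0, 0, 0], 0], [[0, 0, 0], [0, 0, 0], 0], [[0, 0, 0], [0, 0, 0], 0], [[0, 0, 0], [0, 0, 0], 0], [[0, 0, 0], [0, 0, 0], 0]])

```text
clock: 21.42
eef_pos: [0.5233, 0.2136, 0.0459]
tool_rot: [0.735, 0.678, 0.0, 0.0]
ft_force: [0.1, 0.9, 6.7]
grip_width: 0.0565
grasp_force: 65.5
```

```bash
python3 - <<'E'
from h import *
chk()
E
```

```text
t 21.42 p [0.5233 0.2136 0.0459] j [ 0.388  0.486 -0.081  1.003 -0.     2.039] F [0.08 0.91 6.68] T [ 0.081  0.138 -0.156] w 0.0565 g 65.5 zax [ 7.e-04 -1.e-04 -1.e+00]
gauge-axis fix frac [-0.0046  0.0075  0.    ] underside z 0.0739
```

>>> apply_moves(steps=[[[0, 0, 0.0025], [0, 0, 0.02], 0], [[0, 0, 0.0025], [0, 0, 0], 0], [[0, 0, 0], [0, 0, 0], 0], [[0, 0, 0], [0, 0, 0], 0], [[0, 0, 0], [0, 0, 0], 0], [[0, 0, 0], [0, 0, 0], 0], [[0, 0, 0], [0, 0, 0], 0], [[0, 0, 0], [0, 0, 0], 0]])

```text
clock: 22.08
eef_pos: [0.5235, 0.2138, 0.0458]
tool_rot: [0.756, 0.655, 0.001, 0.0]
ft_force: [-3.7, -0.3, 11.8]
grip_width: 0.0566
grasp_force: 66.2
```

```bash
python3 - <<'E'
from h import *
chk()
E
```

```text
t 22.08 p [0.5235 0.2138 0.0458] j [ 0.388  0.486 -0.081  1.002 -0.     2.101] F [-3.69 -0.28 11.79] T [-0.084  0.364 -0.004] w 0.0566 g 66.2 zax [ 1.7e-03  2.0e-04 -1.0e+00]
gauge-axis fix frac [-0.005  0.007  0.   ] underside z 0.0738
```

>>> apply_moves(steps=[[[0, 0, 0.0025], [0, 0, 0], 0], [[0, 0, 0], [0, 0, 0], 0], [[0, 0, 0], [0, 0, 0], 0], [[0, 0, 0], [0, 0, 0], 0], [[0, 0, 0], [0, 0, 0], 0], [[0, 0, 0], [0, 0, 0], 0], [[0, 0, 0], [0, 0, 0], 0], [[0, 0, 0], [0, 0, 0], 0]])

```text
clock: 22.75
eef_pos: [0.5236, 0.2137, 0.0458]
tool_rot: [0.756, 0.655, 0.001, 0.001]
ft_force: [-3.1, -0.8, 14.7]
grip_width: 0.0568
grasp_force: 66.5
```

```bash
python3 - <<'E'
from h import *
chk()
E
```

```text
t 22.75 p [0.5236 0.2137 0.0458] j [ 0.388  0.486 -0.082  1.001 -0.     2.101] F [-3.14 -0.79 14.74] T [-0.111  0.614  0.015] w 0.0568 g 66.5 zax [ 2.e-03  3.e-04 -1.e+00]
gauge-axis fix frac [-0.0049  0.0067  0.    ] underside z 0.0738
```

Snug: about 17–18 N on the stop, and no further descent while turning. Now I'll unload and back off half a turn.

>>> apply_moves(steps=[[[0, 0, -0.0065], [0, 0, 0], 0], [[0, 0, -0.0035], [0, 0, -0.0392], 0], [[0, -0.0006, -0.001], [0, 0, -0.0392], 0], [[0, -0.0006, -0.001], [0, 0, -0.0392], 0], [[0, -0.0006, -0.002], [0, 0, -0.0392], 0], [[0, -0.0006, -0.002], [0, 0, -0.0392], 0], [[0, -0.0006, -0.0022], [0, 0, -0.0392], 0], [[0, 0, 0], [0, 0, 0], 0]])

```text
clock: 23.42
eef_pos: [0.523, 0.2135, 0.0477]
tool_rot: [0.467, 0.884, 0.0, 0.001]
ft_force: [1.1, -0.5, 4.9]
grip_width: 0.0565
grasp_force: 65.6
```

```bash
python3 - <<'E'
from h import *
chk()
E
```

```text
t 23.42 p [0.523  0.2135 0.0477] j [ 3.880e-01  4.830e-01 -8.000e-02  1.007e+00 -1.000e-03  1.361e+00] F [ 1.1  -0.49  4.93] T [ 0.008 -0.112  0.033] w 0.0565 g 65.6 zax [ 1.1e-03 -3.0e-04 -1.0e+00]
gauge-axis fix frac [-0.0072  0.001   0.    ] underside z 0.0757
```

>>> apply_moves(steps=[[[0, -0.0006, -0.003], [0, 0, -0.0391], 0], [[0, -0.0006, -0.003], [0, 0, -0.0391], 0], [[0, -0.0006, -0.00235], [0, 0, -0.0391], 0], [[0, -0.0006, -0.00235], [0, 0, -0.0391], 0], [[0, -0.0006, -0.00235], [0, 0, -0.0391], 0], [[0, -0.0006, -0.00235], [0, 0, -0.0391], 0], [[0, -0.0006, -0.00235], [0, 0, -0.0391], 0], [[0, 0, 0], [0, 0, 0], 0]])

```text
clock: 24.08
eef_pos: [0.5221, 0.2125, 0.0511]
tool_rot: [0.058, 0.998, -0.0, 0.0]
ft_force: [0.0, -0.2, 4.9]
grip_width: 0.0567
grasp_force: 65.6
```

```bash
python3 - <<'E'
from h import *
chk()
E
```

```text
t 24.08 p [0.5221 0.2125 0.0511] j [ 3.870e-01  4.790e-01 -7.800e-02  1.014e+00 -1.000e-03  5.020e-01] F [ 0.03 -0.16  4.9 ] T [-0.081 -0.15  -0.013] w 0.0567 g 65.6 zax [ 3.e-04 -8.e-04 -1.e+00]
gauge-axis fix frac [-0.0074 -0.0037  0.    ] underside z 0.0791
```

>>> apply_moves(steps=[[[-0.002, -0.002, -0.00235], [0, 0, -0.0391], 0], [[0, -0.0006, -0.00235], [0, 0, -0.0391], 0], [[0, -0.0006, -0.00235], [0, 0, -0.0391], 0], [[0, -0.0006, -0.00235], [0, 0, -0.0391], 0], [[0, -0.0006, -0.00235], [0, 0, -0.0391], 0], [[0, -0.0006, -0.00235], [0, 0, -0.0391], 0], [[0, -0.0006, -0.00235], [0, 0, -0.0391], 0], [[0, -0.0006, -0.00235], [0, 0, -0.0391], 0]])

```text
clock: 24.75
eef_pos: [0.5227, 0.2108, 0.0546]
tool_rot: [-0.42, 0.907, -0.001, -0.0]
ft_force: [1.0, -1.9, 4.4]
grip_width: 0.0566
grasp_force: 65.3
```

>>> apply_moves(steps=[[[0, -0.0006, -0.00235], [0, 0, -0.0391], 0], [[0, -0.0006, -0.00235], [0, 0, -0.0391], 0], [[0, -0.0006, -0.00235], [0, 0, -0.0391], 0], [[0, 0, -0.002], [0, 0, 0], 0], [[0, 0, 0], [0, 0, 0], 0], [[0, 0, 0], [0, 0, 0], 0], [[0, 0, 0], [0, 0, 0], 0], [[0, 0, 0], [0, 0, 0], 0]])

```text
clock: 25.42
eef_pos: [0.5227, 0.2112, 0.0563]
tool_rot: [-0.579, 0.816, -0.0, -0.0]
ft_force: [0.2, -1.5, 3.3]
grip_width: 0.0564
grasp_force: 65.4
```

```bash
python3 - <<'E'
from h import *
chk()
E
```

```text
t 25.42 p [0.5227 0.2112 0.0563] j [ 3.840e-01  4.740e-01 -7.000e-02  1.027e+00 -1.000e-03 -8.490e-01] F [ 0.22 -1.49  3.3 ] T [-0.344 -0.141  0.026] w 0.0564 g 65.4 zax [-5.e-04 -8.e-04 -1.e+00]
gauge-axis fix frac [ 0.001  -0.0085 -0.    ] underside z 0.0843
```

>>> apply_moves(steps=[[[0, 0, 0], [0, 0, 0], 1], [[0, 0, 0], [0, 0, 0], 1], [[0, 0, 0], [0, 0, 0], 1], [[0, 0, 0], [0, 0, 0], 1], [[0, 0, 0], [0, 0, 0], 1], [[0, 0, 0], [0, 0, 0], 1], [[0, 0, 0], [0, 0, 0], 1], [[0, 0, 0], [0, 0, 0], 1]])

```text
clock: 26.08
eef_pos: [0.5229, 0.2116, 0.0565]
tool_rot: [-0.579, 0.815, 0.0, 0.0]
ft_force: [0.0, 0.2, 0.3]
grip_width: 0.0856
grasp_force: 0.0
```

>>> apply_moves(steps=[[[0, 0, -0.02], [0, 0, 0], 1], [[0, 0, -0.06], [0, 0, 0], 1], [[0, 0, -0.1], [0, 0, 0], 1], [[0, 0, -0.12], [0, 0, 0], 1], [[0, 0, -0.12], [0, 0, 0], 1], [[0, 0, -0.12], [0, 0, 0], 1], [[0, 0, -0.06], [0, 0, 0], 1], [[0, 0, 0], [0, 0, 0], 1]])

```text
clock: 26.75
eef_pos: [0.5251, 0.2125, 0.1807]
tool_rot: [-0.579, 0.815, -0.001, 0.004]
ft_force: [0.9, -0.1, 0.6]
grip_width: 0.0855
grasp_force: 0.0
```

```bash
python3 - <<'E'
from h import *
st()
c,im,d=shot('wrist','w4.png'); uv,P=cloud(c,d)
r=np.hypot(P[:,0]-S[0],P[:,1]-S[1]); m=(r<.04)&(P[:,2]>.095)&(P[:,2]<.12)&(r>.013)
Q=P[m];print(len(Q),np.percentile(Q[:,2],[5,50,95]).round(4),((Q.min(0)+Q.max(0))/2).round(4),np.ptp(Q,axis=0).round(4))
q=Q[(abs(Q[:,2]-np.median(Q[:,2]))<.003)];print(np.linalg.lstsq(np.c_[q[:,:2],np.ones(len(q))],q[:,2],rcond=None)[0].round(3))
E
```

```text
t 26.75 p [0.5251 0.2125 0.1807] j [ 0.385  0.379  0.124  1.309  0.    -0.851] F [ 0.95 -0.12  0.63] T [-0.022 -0.02   0.023] w 0.0855 g 0.0 zax [ 0.007   0.0029 -1.    ]
2874 [0.0986 0.1094 0.111 ] [0.5233 0.2126 0.1039] [0.0588 0.058  0.0177]
[0.024 0.016 0.094]
```

View pics/w4.png

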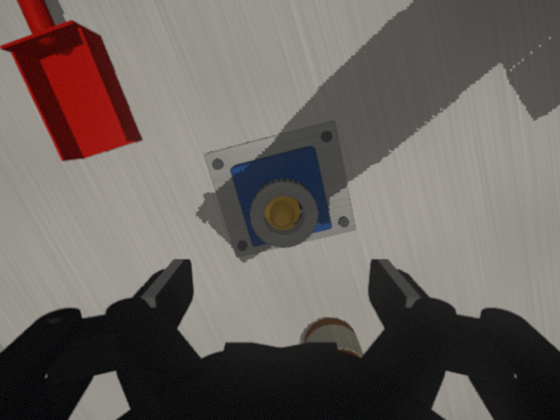

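The gauge sits level on the stud at about (284,213). Its underside is about 10 mm above the stop, and the gripper is clear. Handing in.

```bash
python3 -c "
from workcell import bot
print(bot.job_done())"
```

```text
the job is handed in; nothing more can be done
None
```

I screwed the gauge down snug on the stop ring (about 17 N by the wrist force), backed it off about half a turn, and left it level and released on the stud, roughly 10 mm above the stop; the job is handed in, with no verdict returned. The first grasp closed above the gauge, because all three cameras showed the fingertips about 39 mm higher than the reported TCP and the stated tool geometry imply; I corrected for that and regrasped.

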